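# Park the captive screw and open a block heater's shield

## Robot

A 6-joint arm with a two-finger parallel gripper is mounted at the origin on the work surface. World frame = base frame: x ahead of the robot, y to its left, z up, the work surface at z = 0. Lengths are in mm, angles in rad, forces in N, time in s.
With the tool pointing down it reaches from about 375 to 925 mm from the base axis. Payload 5.7 kg.
Tool frame: the origin (TCP) lies on the centre line of the jaws, within the pads' length; the fingertips stand 22 mm ahead of it and the grasp point (between the pads) lies 3 mm ahead of it (robot.tip_extent is the x of the fingertips in the tool frame, in mm); x points along the fingers, y is the direction in which the jaws open and shut, and the axes are right-handed (so a half turn about x gives the same grasp; the last joint's range is limited). The gripper opens to 88 mm and grips with 3 to 60 N. Pads are 20 mm wide; open, the fingers measure 115 mm over their backs; the gripper's body (75 mm by 178 mm) begins 61 mm behind the grasp point.
Start: joints at [1.021, 0.359, 1.51, -0, 1.272, -0.115], TCP at [252.727, 544.145, 244.623] pointing down, gripper open.
Joint ranges: [-2.97, 2.97], [-1.01, 2.36], [0.21, 2.38], [-0.96, 4.11], [0.2, 2.71], [-2.98, 2.98]. Speed limits (rad/s): [2.39, 2.39, 3.14, 3.14, 3.14, 3.14].

## Interface

Orientations are given as [roll, pitch, yaw] about the fixed x, y, z axes, in that order (R = Rz(yaw) Ry(pitch) Rx(roll)).
In Python, from station import robot gives the robot as it stands. The module is installed in compiled form; this text tells all that it offers.
- The arm moves only by the shell command python3 -m pendant 'ROWS' [FORCE]. ROWS is JSON, a list of rows, each an object with "gripper": the finger opening in mm, from 0 to 87.8; "delta_pos": the shift along the tool's x, y, z in mm, a list of three; "twist": the turn about the tool's x in rad. In form: [{"gripper": gripper, "delta_pos": [x, y, z], "twist": twist}, ...]. A call has 1 to 5 rows; each row is the pose to reach, as a shift and turn from the pose measured when the call began, along the tool's axes at that moment; what a row does not reach only later rows make up. A row lasts 1/12 s, in which the tool goes at most 41.7 mm and 7.16 degrees, less where a joint would pass 70% of its speed; a pose out of reach is approached as far as the arm can. A call with a gripper value outside its range is refused whole. The fingers move at their own pace and stop on an object; FORCE is the grip in N (left out, the last holds). Time passes only in rows, so rows that repeat a pose let the fingers close. It gives the time, the measured TCP pose, the force and the opening at its end, in the units of the state.
- robot.state(): the state, without advancing time (a new reading comes with each control period).
- robot.capture(name): name is "side" or "top" or "wrist"; returns the picture (384x512x3 uint8, red, green, blue); there is no depth.
- robot.camera_params(name): a dict with "mtx" (3x3 intrinsics, pixels), "k1" (the pictures are not rectified: a ray, as slopes to the right and down, at radius r is drawn at 1 + k1 r^2 times it, then the intrinsics apply), "T" (4x4, takes a point from camera to world coordinates). Camera axes: x right, y down, z forward; pixel columns grow to the right and rows downward; lengths in mm; the calibration is good to about 2 mm. A picture is of the moment at which its call begins: read the wrist's pose just before it. camera_params takes no time and is no camera call; for the wrist camera it gives the pose at the moment of the call.
- robot.sign_off(): hands the job in, once; it reports no verdict.
The state is a dict: "time_s": time; "qpos": joint angles; "joint_vel": joint speeds; "joint_torque": joint torques, N m; "eef_pos": TCP position; "ee_rot": TCP orientation; "wrist_force": force on the tool from outside, world axes, zero at the start; "torque": the same for the moment, N m; "width": finger opening in mm.
Only numpy, scipy, OpenCV 4.12 (cv2) and the standard library are available. Lean on these libraries where they do the work, as an engineer would, in place of code of your own. Each camera call takes 0.05 s, during which the arm holds its last target. There are 200 camera calls.

## Task

Open the sliding shield of the block heater so that the sample wells are uncovered. The captive screw on the shield has been undone from the heater, but its spring keeps it pressed in and locks the shield: pull its knob out against the spring, feeling for the angle at which it comes right out, then screw it anticlockwise without forcing the thread until it is home and stays out by itself. Then let go of it, slide the shield all the way open and leave the glassware and the vial rack where they are.

Things in the scene. Friction and masses are not known exactly. Their poses are not given: they have to be found in the camera images.
- heater: Block heater, a low white box fixed to the bench, 170 mm (its x) by 340 mm (its y) by 75 mm high. Origin: centre of its underside; x points away from its control panel, y along its length, z up. The shield lies on its top and slides along the heater's +y.
- knob_top (a point): Centre of the top face of the screw's knob: round knurled steel, 30 mm in diameter, 28 mm tall, upright, pulled straight up (z), turned about z. Its round side is the grip; at rest its underside is 3 mm above the boss. The point lifts with the screw; its x and y axes are the heater's and do not turn with the knob, which bears no mark of its angle.
- boss_top (a point): Centre of the top face of the round aluminium boss (42 mm in diameter, 28 mm tall) on the shield, through which the screw passes; 31 mm below knob_top when the screw is fully in. The flat top of the shield is 28 mm lower.
- screw_stem (a joint): Lift of the captive screw in m: 0 fully in (its tip locks the shield), + is up and out. A spring pushes it in with 4 N at 0 and 0.25 N more per mm. Turning the knob takes 0.05 to 0.1 N m. Released off the thread it springs back to 0 without turning; on the thread it holds itself. Home and released it rests at about 14 mm; partly driven, lower.
- collar: Threaded collar hidden in the boss; origin on the screw axis 24 mm below boss_top, axes as the heater's. It is sprung: it gives 1 mm per 8 N along the axis and 0.07 rad per 0.1 N m of turn, and is spoilt if the screw loads it, axially or by turning on against the stop, with over 40 N (two lugs of the screw bear on it at 12 mm radius).
- way_in (a point): Centre of the collar's two ways in for the screw's lugs (on the screw axis, in the boss). Off a way in the screw stops firmly after 3 mm of lift; in one (0.6 rad wide, two of them 180 degrees apart) it comes out to 12.5 mm and stops firmly. At the start the next one lies at most 1.6 rad anticlockwise from above (growing yaw); where is hidden.
- thread_end (a point): Centre of the thread's upper end (on the screw axis, in the boss). From the way in, turning anticlockwise drives the screw out: up to 0.85 rad without rise, then 5 mm of rise over 1.35 rad, then 0.3 rad level to a firm stop: home. The screw must be let rise as it turns (axial play: 3 mm at the way in, 1.5 mm at home).
- shield (a joint): Travel of the shield along the heater's +y in m: 0 closed and locked (1 mm of play while the screw is in), 0.085 fully open. It slides with about 3 N of friction and stays where it is left.
- bar_top (a point): Centre of the top of the grip bar that stands on the shield: a plain upright bar 60 mm long (along the heater's x), 12 mm thick (along y) and 36 mm tall, 115 mm from the screw axis towards -y. Axes as the heater's; it moves with the shield.
- reagent: Amber glass bottle with a blue cap, 66 mm in diameter, about 150 mm tall, loose; origin at the centre of its underside. Leave alone.
- beaker: Glass beaker, 64 mm in diameter, 80 mm tall, loose; origin at the centre of its underside. Leave alone.
- vial_rack: Blue rack with glass vials, 90 by 120 mm, 50 mm tall with its vials, loose; origin at the centre of its underside. Leave alone.

How it is judged:
By the outcome, as a careful person would: the job done as asked, in the order asked, and still so for the second after the job is handed in, with the robot touching nothing.
It also fails if it takes over 72 s, if anything falls off the work surface, if the arm or the gripper's body presses on something with over 40 N, if the wrist force passes 120 N, or if a joint passes its speed limit or range.

## Working session

There is one attempt and no reset: what is moved stays moved. The work goes in short steps, Python scripts to look and compute and a shell command to move; the robot and the scene stay as the last step left them, time stands still between calls to the robot, and variables do not carry over. Pictures are saved under pics/ and viewed, about 8 in all and at most 12, crops included, and the job is handed in when it is done.

```bash
mkdir -p pics
python3 - <<'E'
from station import robot
import cv2,numpy as np
print(robot.state())
ims=[]
for n in("top","side","wrist"):
    p=robot.camera_params(n);print(n,p['mtx'].tolist() if hasattr(p['mtx'],'tolist') else p['mtx'],p['k1'],np.round(p['T'],3).tolist())
    im=robot.capture(n)[:,:,::-1];cv2.imwrite(f'pics/{n}0.png',im);ims.append(im)
E
```

```text
{'time_s': 0.0, 'qpos': array([ 1.02090456e+00,  3.59482911e-01,  1.51142213e+00, -1.92704045e-05,
        1.27249128e+00, -1.15128601e-01]), 'joint_vel': array([ 0.0014283 , -0.00031894,  0.00029908,  0.00160497, -0.00050359,
        0.00135122]), 'joint_torque': array([ 1.23914553e-03, -5.15349913e+01, -2.70741910e+01,  6.76229317e-02,
        3.47201480e-02, -1.40607626e-04]), 'eef_pos': array([252.40634782, 543.61462296, 243.82663173]), 'ee_rot': array([-1.67571879,  1.56899257, -2.11047628]), 'wrist_force': array([-0.15814519, -0.02579546,  0.70028286]), 'torque': array([ 0.01281782,  0.01212845, -0.03122029]), 'width': 88.0001066946817}
top [[398.6225508859324, 0.0, 259.652439843045], [0.0, 398.6225508859324, 183.39852858778184], [0.0, 0.0, 1.0]] -0.09912304493280642 [[-0.013, -0.983, 0.184, 394.02], [-1.0, 0.013, 0.002, 18.282], [-0.005, -0.184, -0.983, 1084.756], [0.0, 0.0, 0.0, 1.0]]
side [[360.09597732177394, 0.0, 255.16033143015065], [0.0, 360.09597732177394, 190.22019392207332], [0.0, 0.0, 1.0]] -0.07487380797516212 [[0.961, -0.204, 0.186, 381.797], [-0.276, -0.699, 0.659, -597.045], [-0.005, -0.685, -0.729, 789.839], [0.0, 0.0, 0.0, 1.0]]
wrist [[286.6610830624099, 0.0, 253.62016349391953], [0.0, 286.6610830624099, 191.2471636164203], [0.0, 0.0, 1.0]] -0.061460867895191826 [[0.421, 0.864, 0.276, 174.063], [0.907, -0.4, -0.131, 579.56], [-0.003, 0.306, -0.952, 383.974], [0.0, 0.0, 0.0, 1.0]]
```

View pics/top0.png

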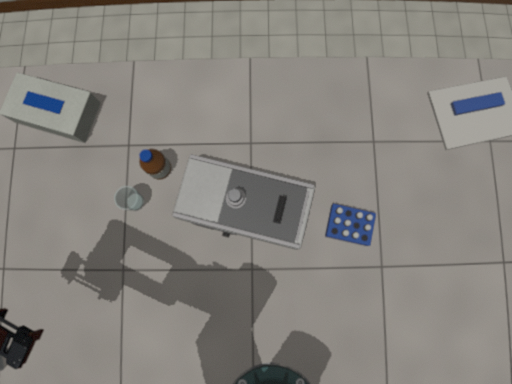

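View pics/side0.png

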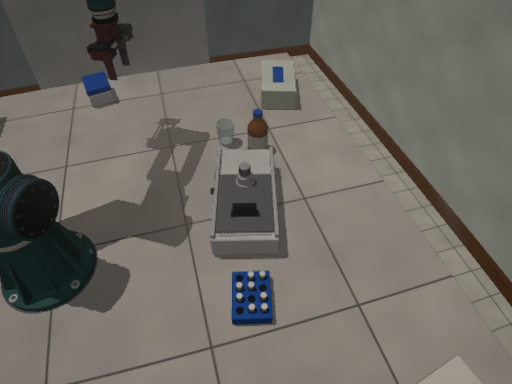

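The top view shows the heater centred near (246,200), with the knob near (235,195), the bar near (280,209) and the beaker and bottle to the left. In the side view the knob is near (244,168) and the bar near (244,210). I'll zoom in on both.

Run:
```python
import cv2,numpy as np
a=cv2.imread('pics/top0.png')[150:250,170:320];b=cv2.imread('pics/side0.png')[145:255,200:290]
a=cv2.resize(a,None,fx=4,fy=4,interpolation=cv2.INTER_CUBIC)[:, :]
b=cv2.resize(b,None,fx=5,fy=5,interpolation=cv2.INTER_CUBIC)
cv2.imwrite('pics/a.png',a)
a2=cv2.resize(cv2.imread('pics/top0.png')[180:230,215:300],None,fx=4.5,fy=4.5,interpolation=cv2.INTER_CUBIC)
b2=cv2.resize(cv2.imread('pics/side0.png')[155:225,215:280],None,fx=6,fy=6,interpolation=cv2.INTER_CUBIC)
h=max(a2.shape[0],b2.shape[0]);c=np.zeros((h,a2.shape[1]+b2.shape[1],3),np.uint8)
c[:a2.shape[0],:a2.shape[1]]=a2;c[:b2.shape[0],a2.shape[1]:]=b2
print(c.shape,a2.shape);cv2.imwrite('pics/c.png',c)
```

```text
(420, 772, 3) (225, 382, 3)
```

View pics/c.png

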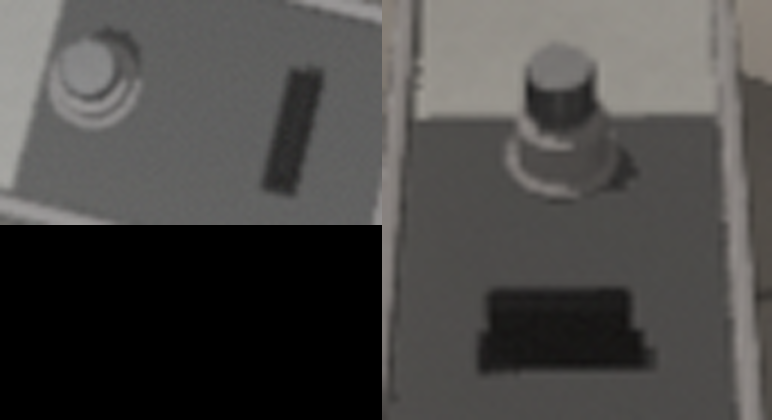

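Crop: the knob's top face is at top view (234.6,194.7) and side view (245.0,166.2). The bar top in the top view is at about (279.9,209.1), running from (283.2,195.6) to (277,222).

```bash
cat > h.py <<'E'
import numpy as np,cv2
from station import robot
def ray(n,uv,P=None):
    p=P or robot.camera_params(n);K=np.array(p['mtx']);T=np.array(p['T'])
    k=np.array([p['k1'],0,0,0,0.]) 
    d=(np.array(uv,float)-K[:2,2])/[K[0,0],K[1,1]]
    s=d.copy()
    for _ in range(20): s=d/(1+p['k1']*(s@s))
    v=T[:3,:3]@np.r_[s,1];return T[:3,3],v/np.linalg.norm(v)
def plane(n,uv,z,P=None):
    o,v=ray(n,uv,P);return o+v*(z-o[2])/v[2]
def tri(r1,r2):
    A=np.array([r1[1],-r2[1]]).T;t=np.linalg.lstsq(A,r2[0]-r1[0],rcond=None)[0]
    a=r1[0]+t[0]*r1[1];b=r2[0]+t[1]*r2[1];return (a+b)/2,np.linalg.norm(a-b)
E
python3 - <<'E'
from h import *
k=tri(ray('top',(234.6,194.7)),ray('side',(245.0,166.2)));print('knob',k)
for z in (136,):
  print(plane('top',(234.6,194.7),z),plane('side',(245,166.2),z))
a=plane('top',(283.2,195.6),115);b=plane('top',(277,222),115);m=plane('top',(279.9,209.1),115)
print('bar',a,b,m,np.linalg.norm(a-b),np.degrees(np.arctan2(*(a-b)[[1,0]])))
# heater lid outer edges
im=cv2.imread('pics/top0.png')
for q in [(193,157),(314,183),(300,246),(174,213)]: print(plane('top',q,75))
s=robot.state();from scipy.spatial.transform import Rotation as R
print(R.from_euler('xyz',s['ee_rot']).as_matrix().round(3))
E
```

```text
knob (array([544.42787421,  80.91712363, 141.44085341]), np.float64(1.8380677368995384))
[544.36371524  81.35634183 136.        ] [546.73967157  86.66375054 136.        ]
bar [543.83734557 -36.88631792 115.        ] [479.06263803 -20.31428263 115.        ] [510.53991087 -28.04188504 115.        ] 66.8610132333446 -14.350794252675863
[655.37786993 194.49027302  75.        ]
[ 581.78070938 -119.47042639   75.        ]
[421.38111872 -78.48905454  75.        ]
[508.62429484 240.78413114  75.        ]
[[-0.001  0.421  0.907]
 [-0.001  0.907 -0.421]
 [-1.    -0.001 -0.   ]]
```

The checks agree: knob to bar is 114 mm (115 given), knob z is about 138, and heater yaw is about -0.26. I'll move over the knob at height.

```bash
python3 -m pendant '[{"gripper":80,"delta_pos":[0,-20,31],"twist":0},{"gripper":80,"delta_pos":[0,-42,65],"twist":0},{"gripper":80,"delta_pos":[0,-64,99],"twist":0},{"gripper":80,"delta_pos":[0,-86,133],"twist":0},{"gripper":80,"delta_pos":[0,-108,167],"twist":0}]'
python3 -m pendant '[{"gripper":80,"delta_pos":[0,-22,34],"twist":0},{"gripper":80,"delta_pos":[0,-44,68],"twist":0},{"gripper":80,"delta_pos":[0,-66,102],"twist":0},{"gripper":80,"delta_pos":[0,-88,136],"twist":0},{"gripper":80,"delta_pos":[0,-108,167],"twist":0}]'
```

```text
time_s: 0.57
eef_pos: [358.8, 373.8, 243.9]
ee_rot: [-1.695, 1.569, -2.129]
wrist_force: [1.9, 0.3, -0.5]
width: 79.8
time_s: 0.98
eef_pos: [465.6, 203.4, 244.0]
ee_rot: [-1.638, 1.569, -2.073]
wrist_force: [0.5, 0.8, -0.1]
width: 79.6
```

```bash
python3 -m pendant '[{"gripper":70,"delta_pos":[0,-22,34],"twist":0.12},{"gripper":70,"delta_pos":[0,-44,68],"twist":0.24},{"gripper":70,"delta_pos":[0,-62,98],"twist":0.36},{"gripper":70,"delta_pos":[0,-74,118],"twist":0.48},{"gripper":70,"delta_pos":[0,-78,123],"twist":0.6}]' >/dev/null
for i in 1 2 3 4; do python3 -m pendant '[{"gripper":70,"delta_pos":[0,0,0],"twist":0.12},{"gripper":70,"delta_pos":[0,0,0],"twist":0.24},{"gripper":70,"delta_pos":[0,0,0],"twist":0.36},{"gripper":70,"delta_pos":[0,0,0],"twist":0.48},{"gripper":70,"delta_pos":[0,0,0],"twist":0.6}]' >/dev/null;done
python3 -m pendant '[{"gripper":70,"delta_pos":[0,0,0],"twist":0.12},{"gripper":70,"delta_pos":[0,0,0],"twist":0.24},{"gripper":70,"delta_pos":[0,0,0],"twist":0.36},{"gripper":70,"delta_pos":[0,0,0],"twist":0.44},{"gripper":70,"delta_pos":[0,0,0],"twist":0.44}]'
python3 - <<'E'
from h import *
s=robot.state();print(s['qpos'].round(3),s['eef_pos'].round(1),s['wrist_force'].round(2))
P=robot.camera_params('wrist');im=robot.capture('wrist')[:,:,::-1]
cv2.imwrite('pics/w1.png',im)
import pickle;pickle.dump(P,open('w1.pkl','wb'))
E
```

```text
time_s: 3.48
eef_pos: [545.5, 77.2, 242.5]
ee_rot: [1.565, 1.567, -2.346]
wrist_force: [0.1, 0.2, -0.3]
width: 69.8
[ 0.017  0.292  1.617 -0.003  1.235  2.358] [545.5  77.2 242.5] [ 0.14  0.16 -0.29]
```

View pics/w1.png

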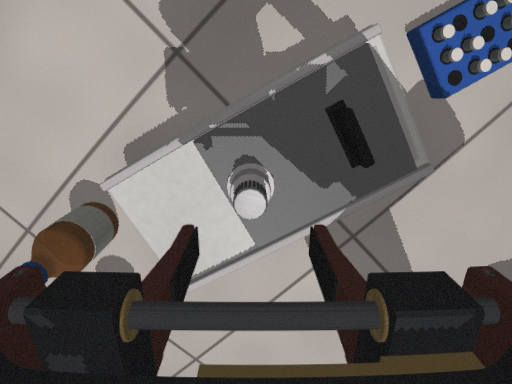

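Wrist view: knob top face is a bright disc at about (250,205) and the bar is near (350,133).

Run:
```python
from h import *;import pickle
from scipy.spatial.transform import Rotation as R
P=pickle.load(open('w1.pkl','rb'));im=cv2.imread('pics/w1.png');g=cv2.cvtColor(im,6)
m=(g>150).astype(np.uint8)
m[:190]=0
n,l,st,c=cv2.connectedComponentsWithStats(m);i=l[205,250];print(st[i],c[i],g[205,250])
for uv in [c[i],(250,205)]:
  r=ray('wrist',uv,P)
  for cam,q in(('top',(234.6,194.7)),('side',(245,166.2))): print(cam,tri(r,ray(cam,q)))
  for z in(134,138,142): print(plane('wrist',uv,z,P).round(1))
d=np.array([[329,107],[343,101],[374,162],[359,168]])  # bar
m2=((g<45)*255).astype(np.uint8);n,l,st,c=cv2.connectedComponentsWithStats(m2);i=l[133,350];print('bar',st[i],c[i])
box=cv2.minAreaRect(np.argwhere(l==i)[:,::-1].astype(np.float32));print(box)
for z in(83,119):print(plane('wrist',box[0],z,P))
# heater edge yaw: far top edge, near edge, shield edge at z 75
for a,b in (((110,184),(377,28)),((205,275),(425,165))):
  A,B=plane('wrist',a,80,P),plane('wrist',b,80,P);print(np.arctan2(*((A-B)[[0,1]]*[-1,1])), np.linalg.norm(A-B))
s=robot.state();M=R.from_euler('xyz',s['ee_rot']).as_matrix();print(M.round(4))
```

```text
[  83  190  183   90 9273] [179.83478917 224.85021029] 198
top (array([557.98008699,  92.65541175, 204.39068569]), np.float64(57.46248019487244))
side (array([564.94432577, 187.25945257,  46.072505  ]), np.float64(13.841540651815274))
[571.4 147.  134. ]
[572.  144.9 138. ]
[572.5 142.9 142. ]
top (array([542.7806012 ,  81.03887093, 147.34587532]), np.float64(0.9655661358366624))
side (array([543.58127167,  81.432667  , 142.76467205]), np.float64(4.182963308348883))
[539.4  85.1 134. ]
[540.5  84.  138. ]
[541.6  82.9 142. ]
bar [ 325  100   50   68 1660] [349.83554217 134.58192771]
((350.3536682128906, 135.1829071044922), (72.56690979003906, 25.213333129882812), 65.224853515625)
[508.57245208 -30.67950337  83.        ]
[520.19867336 -24.75441211 119.        ]
-0.2570153584938491 320.3142954434343
-0.2616917186391362 285.4478541661781
[[-0.0028 -0.692  -0.7219]
 [-0.0029 -0.7219  0.692 ]
 [-1.      0.004  -0.    ]]
```

```bash
python3 -m pendant '[{"gripper":60,"delta_pos":[20,-2,5],"twist":0},{"gripper":60,"delta_pos":[45,-2,5],"twist":0},{"gripper":60,"delta_pos":[62,-2,5],"twist":0},{"gripper":60,"delta_pos":[70,-2,5],"twist":0},{"gripper":60,"delta_pos":[70,-2,5],"twist":0}]'
python3 - <<'E'
from h import *
P=robot.camera_params('wrist');im=robot.capture('wrist')[:,:,::-1]
s=robot.capture('side')[:,:,::-1]
import pickle;pickle.dump(P,open('w2.pkl','wb'));cv2.imwrite('pics/w2.png',im);cv2.imwrite('pics/s2.png',s)
a=cv2.resize(im[130:330,150:350],(400,400));b=cv2.resize(s[120:200,205:285],(400,400),interpolation=cv2.INTER_CUBIC)
cv2.imwrite('pics/d2.png',np.hstack([a,b]))
E
```

```text
time_s: 3.95
eef_pos: [541.6, 81.9, 170.7]
ee_rot: [1.177, 1.563, -2.727]
wrist_force: [0.5, -0.1, 1.4]
width: 59.9
```

View pics/d2.png

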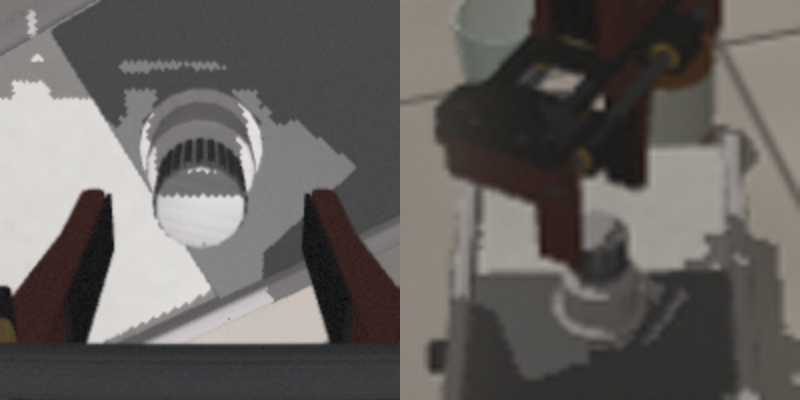

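The knob is between the fingers. Its disc is centred at pixel (250,233.5), 46 px wide, and the finger mid-line is at about column 253.

Run:
```python
from h import *;import pickle
from scipy.spatial.transform import Rotation as R
P=pickle.load(open('w2.pkl','rb'));P1=pickle.load(open('w1.pkl','rb'))
r=ray('wrist',(250,233.5),P);print(tri(r,ray('wrist',(250,205),P1)),tri(r,ray('top',(234.6,194.7))))
for z in (138,141,144):print(plane('wrist',(250,233.5),z,P))
l,rr=ray('wrist',(227,232),P),ray('wrist',(273,232),P)
print('depth range',30/np.linalg.norm(l[1]-rr[1]),'z',(r[0]+r[1]*30/np.linalg.norm(l[1]-rr[1])))
s=robot.state();print(s['eef_pos'],R.from_euler('xyz',s['ee_rot']).as_matrix().round(4))
```

```text
(array([539.06674418,  85.45881603, 132.55852894]), np.float64(0.05175134572761601)) (array([543.17908342,  81.06705264, 144.4454145 ]), np.float64(0.6194789293228806))
[541.0190546   83.58891747 138.        ]
[542.08608966  82.5471907  141.        ]
[543.15312473  81.50546394 144.        ]
depth range 189.14814555391646 z [542.13413492  82.500285   141.13508063]
[543.44786227  81.94056977 172.93681481] [[-2.600e-03 -6.912e-01 -7.227e-01]
 [-2.900e-03 -7.227e-01  6.912e-01]
 [-1.000e+00  3.900e-03 -1.000e-04]]
```

Knob at (542.3, 82.3), top z about 141, so the boss top is about 110. I'll descend to TCP z about 137 and grip.

```bash
python3 -m pendant '[{"gripper":60,"delta_pos":[10,0,1],"twist":0},{"gripper":60,"delta_pos":[22,0,1],"twist":0},{"gripper":60,"delta_pos":[31,0,1],"twist":0},{"gripper":60,"delta_pos":[36,0,1],"twist":0},{"gripper":60,"delta_pos":[36,0,1],"twist":0}]'
python3 -m pendant '[{"gripper":40,"delta_pos":[0,0,0],"twist":0},{"gripper":34,"delta_pos":[0,0,0],"twist":0},{"gripper":26,"delta_pos":[0,0,0],"twist":0},{"gripper":20,"delta_pos":[0,0,0],"twist":0},{"gripper":20,"delta_pos":[0,0,0],"twist":0}]' 35
python3 -m pendant '[{"gripper":20,"delta_pos":[0,0,0],"twist":0},{"gripper":20,"delta_pos":[0,0,0],"twist":0}]'
python3 -c "
from station import robot
s=robot.state();print(s['eef_pos'].round(2),s['wrist_force'].round(2),s['torque'].round(3),s['qpos'].round(4))"
```

```text
time_s: 4.47
eef_pos: [542.0, 82.5, 136.0]
ee_rot: [1.365, 1.566, -2.54]
wrist_force: [-0.0, 0.0, 0.4]
width: 60.4
time_s: 4.88
eef_pos: [542.8, 82.8, 136.5]
ee_rot: [1.521, 1.568, -2.384]
wrist_force: [4.1, 6.7, 1.1]
width: 30.6
time_s: 5.05
eef_pos: [543.1, 83.1, 136.6]
ee_rot: [1.519, 1.568, -2.386]
wrist_force: [1.8, 2.3, -2.6]
width: 29.5
[543.06  83.15 136.57] [ 1.83  2.28 -2.55] [0.464 0.012 0.042] [ 2.7300e-02  4.1060e-01  1.7382e+00 -2.0000e-03  9.9460e-01  2.3625e+00]
```

```bash
cat > f.py <<'E'
from station import robot
s=robot.state();q=s['qpos'];print('t%.2f'%s['time_s'],s['eef_pos'].round(2),'F',s['wrist_force'].round(1),'M',s['torque'].round(3),'yaw %.3f'%(q[0]-q[5]),'w%.1f'%s['width'])
E
python3 -m pendant '[{"gripper":20,"delta_pos":[-1,0,0],"twist":0},{"gripper":20,"delta_pos":[-2,0,0],"twist":0},{"gripper":20,"delta_pos":[-3,0,0],"twist":0},{"gripper":20,"delta_pos":[-3,0,0],"twist":0}]' >/dev/null; python3 f.py
python3 -m pendant '[{"gripper":20,"delta_pos":[-0.7,0,0],"twist":0},{"gripper":20,"delta_pos":[-1.3,0,0],"twist":0},{"gripper":20,"delta_pos":[-1.3,0,0],"twist":0},{"gripper":20,"delta_pos":[-1.3,0,0],"twist":0}]' >/dev/null; python3 f.py
```

```text
t5.38 [543.04  83.21 139.5 ] F [ 1.7  1.4 -5.7] M [ 0.337 -0.159  0.064] yaw -2.335 w29.8
t5.72 [542.99  83.24 140.51] F [  3.8   2.3 -11.1] M [ 0.357 -0.406 -0.01 ] yaw -2.335 w29.5
```

Stopped at about 3 mm, so it's off the way in. I'll turn anticlockwise with a light pull, in steps.

```bash
for i in 1 2; do python3 -m pendant '[{"gripper":20,"delta_pos":[0,0,0],"twist":-0.07},{"gripper":20,"delta_pos":[0,0,0],"twist":-0.14},{"gripper":20,"delta_pos":[0,0,0],"twist":-0.2},{"gripper":20,"delta_pos":[0,0,0],"twist":-0.2}]' >/dev/null; python3 f.py;done
```

```text
t6.05 [542.87  83.07 140.29] F [ 3.2  1.6 -9. ] M [ 0.215 -0.354 -0.004] yaw -2.133 w29.4
t6.38 [542.86  82.89 140.23] F [ 3.5  1.3 -8.3] M [ 0.055 -0.314  0.086] yaw -1.933 w29.9
```

```bash
for i in 1 2; do python3 -m pendant '[{"gripper":20,"delta_pos":[-0.5,0,0],"twist":-0.07},{"gripper":20,"delta_pos":[-0.5,0,0],"twist":-0.14},{"gripper":20,"delta_pos":[-0.5,0,0],"twist":-0.2},{"gripper":20,"delta_pos":[-0.5,0,0],"twist":-0.2}]' >/dev/null; python3 f.py;done
```

```text
t6.72 [542.84  82.69 140.55] F [  3.1   1.1 -10.9] M [-0.022 -0.445  0.021] yaw -1.734 w29.6
t7.05 [542.88  82.48 140.79] F [  3.1   0.6 -12.2] M [-0.083 -0.631  0.033] yaw -1.536 w29.6
```

Still against the stop after 0.8 rad. I'll continue.

```bash
for i in 1 2; do python3 -m pendant '[{"gripper":20,"delta_pos":[-0.2,0,0],"twist":-0.07},{"gripper":20,"delta_pos":[-0.2,0,0],"twist":-0.14},{"gripper":20,"delta_pos":[-0.2,0,0],"twist":-0.2},{"gripper":20,"delta_pos":[-0.2,0,0],"twist":-0.2}]' >/dev/null; python3 f.py;done
```

```text
t7.38 [542.96  82.28 140.82] F [  4.2   0.  -12.4] M [-0.164 -0.646  0.064] yaw -1.339 w29.4
t7.72 [543.13  82.11 140.87] F [  4.6  -0.2 -12. ] M [-0.197 -0.791 -0.046] yaw -1.142 w29.6
```

```bash
python3 -m pendant '[{"gripper":20,"delta_pos":[-0.2,0,0],"twist":-0.07},{"gripper":20,"delta_pos":[-0.2,0,0],"twist":-0.14},{"gripper":20,"delta_pos":[-0.2,0,0],"twist":-0.2},{"gripper":20,"delta_pos":[-0.2,0,0],"twist":-0.2}]' >/dev/null; python3 f.py
```

```text
t8.05 [543.36  82.   141.25] F [ 3.1  0.3 -9. ] M [-0.133 -0.661  0.03 ] yaw -0.945 w29.5
```

Force dropped while z rose, so it may be at the way in. I'll probe by lifting.

```bash
python3 -m pendant '[{"gripper":20,"delta_pos":[-0.5,0,0],"twist":0},{"gripper":20,"delta_pos":[-1,0,0],"twist":0},{"gripper":20,"delta_pos":[-1.2,0,0],"twist":0},{"gripper":20,"delta_pos":[-1.2,0,0],"twist":0}]' >/dev/null; python3 f.py
```

```text
t8.38 [543.34  81.95 142.54] F [ 2.2 -0.2 -9.7] M [-0.116 -0.636  0.037] yaw -0.946 w29.5
```

It's in the way. I'll go slightly further towards its middle and lift to about 11 mm.

```bash
python3 -m pendant '[{"gripper":20,"delta_pos":[-0.5,0,0],"twist":-0.07},{"gripper":20,"delta_pos":[-1,0,0],"twist":-0.13},{"gripper":20,"delta_pos":[-1.7,0,0],"twist":-0.13},{"gripper":20,"delta_pos":[-2.4,0,0],"twist":-0.13},{"gripper":20,"delta_pos":[-2.4,0,0],"twist":-0.13}]' >/dev/null; python3 f.py
python3 -m pendant '[{"gripper":20,"delta_pos":[-0.7,0,0],"twist":0},{"gripper":20,"delta_pos":[-1.4,0,0],"twist":0},{"gripper":20,"delta_pos":[-2.1,0,0],"twist":0},{"gripper":20,"delta_pos":[-2.6,0,0],"twist":0},{"gripper":20,"delta_pos":[-2.6,0,0],"twist":0}]' >/dev/null; python3 f.py
```

```text
t8.80 [543.52  81.95 145.36] F [ 2.6 -1.2 -6.8] M [-0.203 -0.585  0.009] yaw -0.819 w29.6
t9.22 [543.53  81.94 148.03] F [ 2.7  0.2 -7.3] M [-0.15  -0.565  0.011] yaw -0.819 w29.3
```

Lifted to 11.5 mm with free spring force. Now I'll turn onto the thread while watching Fz (about -7 is spring only) and Mz.

```bash
for i in 1 2; do python3 -m pendant '[{"gripper":20,"delta_pos":[0.2,0,0],"twist":-0.07},{"gripper":20,"delta_pos":[0.2,0,0],"twist":-0.14},{"gripper":20,"delta_pos":[0.2,0,0],"twist":-0.2},{"gripper":20,"delta_pos":[0.2,0,0],"twist":-0.2}]' >/dev/null; python3 f.py;done
```

```text
t9.55 [543.71  81.9  147.91] F [ 3.4  0.1 -6.6] M [-0.154 -0.719  0.031] yaw -0.617 w30.0
t9.88 [543.95  81.91 147.8 ] F [ 2.7 -0.6 -8.5] M [-0.183 -0.781  0.021] yaw -0.417 w29.4
```

```bash
for i in 1 2; do python3 -m pendant '[{"gripper":20,"delta_pos":[0,0,0],"twist":-0.07},{"gripper":20,"delta_pos":[0,0,0],"twist":-0.14},{"gripper":20,"delta_pos":[0,0,0],"twist":-0.2},{"gripper":20,"delta_pos":[0,0,0],"twist":-0.2}]' >/dev/null; python3 f.py;done
```

```text
t10.22 [544.16  81.91 147.86] F [ 2.7  0.5 -7.8] M [-0.045 -0.838  0.021] yaw -0.218 w29.4
t10.55 [544.38  82.   147.93] F [ 4.2  0.2 -8.7] M [ 0.012 -0.875  0.087] yaw -0.020 w29.5
```

```bash
for i in 1 2; do python3 -m pendant '[{"gripper":20,"delta_pos":[-0.2,0,0],"twist":-0.07},{"gripper":20,"delta_pos":[-0.3,0,0],"twist":-0.14},{"gripper":20,"delta_pos":[-0.4,0,0],"twist":-0.2},{"gripper":20,"delta_pos":[-0.4,0,0],"twist":-0.2}]' >/dev/null; python3 f.py;done
```

```text
t10.88 [544.52  82.12 148.39] F [ 3.2  1.3 -8.1] M [ 0.133 -0.863 -0.002] yaw 0.178 w29.5
t11.22 [544.67  82.26 148.82] F [ 4.2  0.3 -8.1] M [ 0.151 -0.921  0.062] yaw 0.375 w29.4
```

```bash
for i in 1 2; do python3 -m pendant '[{"gripper":20,"delta_pos":[-0.2,0,0],"twist":-0.07},{"gripper":20,"delta_pos":[-0.4,0,0],"twist":-0.14},{"gripper":20,"delta_pos":[-0.6,0,0],"twist":-0.2},{"gripper":20,"delta_pos":[-0.6,0,0],"twist":-0.2}]' >/dev/null; python3 f.py;done
```

```text
t11.55 [544.81  82.41 149.48] F [ 3.4  1.4 -8.4] M [ 0.264 -0.872  0.066] yaw 0.572 w29.1
t11.88 [544.86  82.6  150.09] F [ 3.1  2.  -8.4] M [ 0.412 -0.881 -0.001] yaw 0.769 w29.5
```

```bash
for i in 1 2; do python3 -m pendant '[{"gripper":20,"delta_pos":[-0.2,0,0],"twist":-0.07},{"gripper":20,"delta_pos":[-0.4,0,0],"twist":-0.14},{"gripper":20,"delta_pos":[-0.5,0,0],"twist":-0.2},{"gripper":20,"delta_pos":[-0.5,0,0],"twist":-0.2}]' >/dev/null; python3 f.py;done
```

```text
t12.22 [544.87  82.82 150.56] F [ 2.8  1.5 -8. ] M [ 0.449 -0.845  0.02 ] yaw 0.966 w29.5
t12.55 [544.9   82.98 151.18] F [ 3.7  1.7 -7. ] M [ 0.554 -0.794  0.021] yaw 1.162 w29.5
```

```bash
for i in 1 2; do python3 -m pendant '[{"gripper":20,"delta_pos":[-0.1,0,0],"twist":-0.05},{"gripper":20,"delta_pos":[-0.2,0,0],"twist":-0.1},{"gripper":20,"delta_pos":[-0.2,0,0],"twist":-0.15},{"gripper":20,"delta_pos":[-0.2,0,0],"twist":-0.15}]' >/dev/null; python3 f.py;done
```

```text
t12.88 [544.84  83.12 151.51] F [ 2.7  1.6 -6. ] M [ 0.543 -0.64   0.001] yaw 1.308 w29.3
t13.22 [544.79  83.25 151.85] F [ 3.4  1.1 -6.1] M [ 0.616 -0.608  0.066] yaw 1.455 w29.7
```

```bash
for i in 1 2; do python3 -m pendant '[{"gripper":20,"delta_pos":[-0.1,0,0],"twist":-0.05},{"gripper":20,"delta_pos":[-0.25,0,0],"twist":-0.1},{"gripper":20,"delta_pos":[-0.25,0,0],"twist":-0.15},{"gripper":20,"delta_pos":[-0.25,0,0],"twist":-0.15}]' >/dev/null; python3 f.py;done
```

```text
t13.55 [544.67  83.33 152.06] F [ 3.   1.4 -7.5] M [ 0.612 -0.587  0.004] yaw 1.602 w28.9
t13.88 [544.6   83.45 152.22] F [ 3.8  1.4 -7.7] M [ 0.697 -0.604 -0.117] yaw 1.749 w29.1
```

```bash
for i in 1 2; do python3 -m pendant '[{"gripper":20,"delta_pos":[0,0,0],"twist":-0.04},{"gripper":20,"delta_pos":[0,0,0],"twist":-0.08},{"gripper":20,"delta_pos":[0,0,0],"twist":-0.08}]' >/dev/null; python3 f.py;done
```

```text
t14.13 [544.56  83.52 152.14] F [ 4.   1.4 -7.2] M [ 0.618 -0.662 -0.131] yaw 1.825 w29.6
t14.38 [544.51  83.56 152.11] F [ 3.4  1.8 -7.5] M [ 0.623 -0.54  -0.225] yaw 1.902 w29.5
```

Mz is growing about 0.1 N·m per 0.07 rad, which is the home stop. I'll lower 1.5 mm to see whether the thread carries the screw, then release.

```bash
python3 -m pendant '[{"gripper":20,"delta_pos":[0.5,0,0],"twist":0.03},{"gripper":20,"delta_pos":[1,0,0],"twist":0.06},{"gripper":20,"delta_pos":[1.5,0,0],"twist":0.06},{"gripper":20,"delta_pos":[1.5,0,0],"twist":0.06}]' >/dev/null; python3 f.py
```

```text
t14.72 [544.65  83.52 151.1 ] F [ 2.   1.  -1.1] M [ 0.544 -0.284 -0.26 ] yaw 1.839 w29.4
```

The thread now carries the load (Fz is about -1). I'll release and retreat upward.

```bash
python3 -m pendant '[{"gripper":36,"delta_pos":[0,0,0],"twist":0},{"gripper":50,"delta_pos":[0,0,0],"twist":0},{"gripper":60,"delta_pos":[0,0,0],"twist":0},{"gripper":60,"delta_pos":[0,0,0],"twist":0},{"gripper":60,"delta_pos":[0,0,0],"twist":0}]'
python3 -m pendant '[{"gripper":60,"delta_pos":[-15,0,0],"twist":0.1},{"gripper":60,"delta_pos":[-35,0,0],"twist":0.2},{"gripper":60,"delta_pos":[-60,0,0],"twist":0.3},{"gripper":60,"delta_pos":[-75,0,0],"twist":0.42},{"gripper":60,"delta_pos":[-80,0,0],"twist":0.53}]'
python3 f.py
python3 - <<'E'
from h import *;import pickle
from scipy.spatial.transform import Rotation as R
s=robot.state();M=R.from_euler('xyz',s['ee_rot']).as_matrix();print(M.round(4))
P=robot.camera_params('wrist');im=robot.capture('wrist')[:,:,::-1]
sd=robot.capture('side')[:,:,::-1]
pickle.dump(P,open('w3.pkl','wb'));cv2.imwrite('pics/w3.png',im);cv2.imwrite('pics/s3.png',sd)
a=cv2.resize(sd[120:225,205:285],(320,420),interpolation=cv2.INTER_CUBIC)
c=np.zeros((420,800,3),np.uint8);c[:360,:480]=cv2.resize(im,(480,360));c[:,480:]=a
cv2.imwrite('pics/d3.png',c)
E
```

```text
time_s: 15.13
eef_pos: [544.4, 83.5, 151.1]
ee_rot: [-1.132, 1.57, -0.863]
wrist_force: [0.5, -0.4, 0.2]
width: 58.1
time_s: 15.55
eef_pos: [545.7, 83.5, 233.9]
ee_rot: [0.116, 1.566, -0.151]
wrist_force: [1.1, -0.5, 0.2]
width: 60.0
t15.55 [545.72  83.52 233.91] F [ 1.1 -0.5  0.2] M [-0.018 -0.034 -0.01 ] yaw 1.304 w60.0
[[ 4.700e-03  2.637e-01  9.646e-01]
 [-7.000e-04  9.646e-01 -2.637e-01]
 [-1.000e+00  6.000e-04  4.700e-03]]
```

View pics/d3.png

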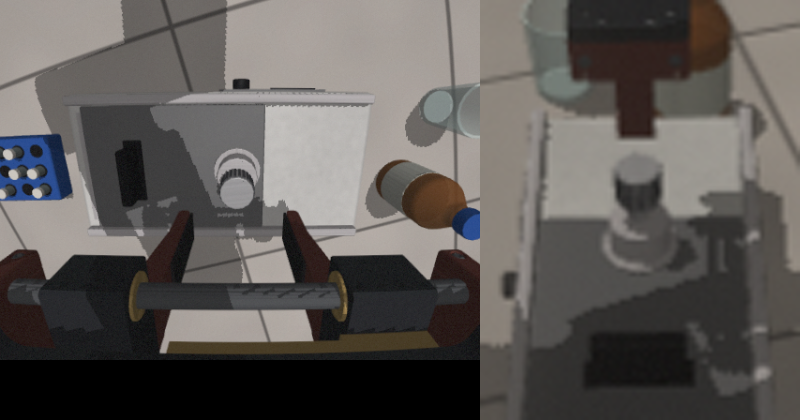

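The knob stays out in both views. The bar is 115 mm along heater -y, at about (514,-29), which matches the top-view ray of (511,-28).

```bash
python3 -m pendant '[{"gripper":50,"delta_pos":[0,-30,0],"twist":0},{"gripper":50,"delta_pos":[0,-65,-1],"twist":0},{"gripper":50,"delta_pos":[0,-100,-1],"twist":0},{"gripper":50,"delta_pos":[0,-117,-1],"twist":0},{"gripper":50,"delta_pos":[0,-117,-1],"twist":0}]'
python3 -m pendant '[{"gripper":50,"delta_pos":[20,0,0],"twist":0},{"gripper":50,"delta_pos":[45,0,0],"twist":0},{"gripper":50,"delta_pos":[65,0,0],"twist":0},{"gripper":50,"delta_pos":[75,0,0],"twist":0},{"gripper":50,"delta_pos":[75,0,0],"twist":0}]'
python3 - <<'E'
from h import *;import pickle
P=robot.camera_params('wrist');im=robot.capture('wrist')[:,:,::-1];cv2.imwrite('pics/w4.png',im)
T=np.linalg.inv(P['T']);K=np.array(P['mtx'])
for p in ((514,-28.8,118),):
  c=T@np.r_[p,1];s=c[:2]/c[2];print(K[:2,2]+K[0,0]*s*(1+P['k1']*(s@s)))
E
python3 f.py
```

```text
time_s: 16.07
eef_pos: [512.3, -32.0, 231.5]
ee_rot: [-0.823, 1.569, -1.085]
wrist_force: [-0.0, -0.1, -0.6]
width: 49.6
time_s: 16.48
eef_pos: [510.4, -31.1, 154.0]
ee_rot: [-2.801, 1.566, -3.06]
wrist_force: [0.6, -0.1, 0.1]
width: 50.4
[259.1718529  237.16522598]
t16.53 [511.47 -31.33 155.43] F [ 0.1  0.3 -0.4] M [-0.017  0.008 -0.056] yaw 1.310 w50.3
```

View pics/w4.png

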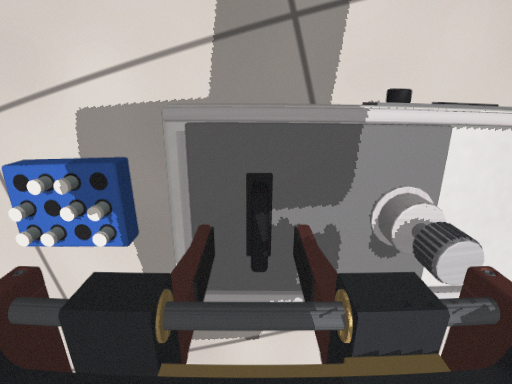

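The bar is at column 259, centred between the fingers. I'll descend and grip.

```bash
python3 -m pendant '[{"gripper":50,"delta_pos":[12,1,0],"twist":0},{"gripper":50,"delta_pos":[26,2,0],"twist":0},{"gripper":50,"delta_pos":[36,2,0],"twist":0},{"gripper":50,"delta_pos":[41,2,0],"twist":0},{"gripper":50,"delta_pos":[41,2,0],"twist":0}]'
python3 -m pendant '[{"gripper":30,"delta_pos":[0,0,0],"twist":0},{"gripper":20,"delta_pos":[0,0,0],"twist":0},{"gripper":12,"delta_pos":[0,0,0],"twist":0},{"gripper":8,"delta_pos":[0,0,0],"twist":0},{"gripper":8,"delta_pos":[0,0,0],"twist":0}]' 25
python3 -m pendant '[{"gripper":8,"delta_pos":[0,0,0],"twist":0},{"gripper":8,"delta_pos":[0,0,0],"twist":0}]'
python3 f.py
```

```text
time_s: 16.95
eef_pos: [511.7, -29.2, 114.0]
ee_rot: [-2.675, 1.568, -2.934]
wrist_force: [-0.2, -0.2, -1.2]
width: 50.0
time_s: 17.37
eef_pos: [512.0, -29.3, 114.5]
ee_rot: [-2.526, 1.568, -2.785]
wrist_force: [-0.1, -0.9, -0.5]
width: 20.3
time_s: 17.53
eef_pos: [512.4, -27.7, 114.6]
ee_rot: [2.342, 1.568, 2.081]
wrist_force: [1.9, 7.4, -1.8]
width: 11.6
t17.53 [512.37 -27.75 114.55] F [ 1.9  7.4 -1.8] M [ 1.185 -0.282 -0.146] yaw 1.312 w11.6
```

Gripped (width 11.6). I'll slide along +y, gently at first.

```bash
python3 -m pendant '[{"gripper":8,"delta_pos":[0,2,0],"twist":0},{"gripper":8,"delta_pos":[0,4,0],"twist":0},{"gripper":8,"delta_pos":[0,7,0],"twist":0},{"gripper":8,"delta_pos":[0,10,0],"twist":0},{"gripper":8,"delta_pos":[0,10,0],"twist":0}]' >/dev/null; python3 f.py
python3 - <<'E'
from h import *
from scipy.spatial.transform import Rotation as R
print(R.from_euler('xyz',robot.state()['ee_rot']).as_matrix().round(4))
E
```

```text
t17.95 [515.06 -17.79 114.55] F [-0.2 -0.9 -0.4] M [-0.441  0.078 -0.203] yaw 1.312 w11.8
[[-0.0012  0.2576  0.9663]
 [ 0.0021  0.9663 -0.2576]
 [-1.      0.0018 -0.0017]]
```

```bash
python3 -m pendant '[{"gripper":8,"delta_pos":[0,8,0],"twist":0},{"gripper":8,"delta_pos":[0,18,0],"twist":0},{"gripper":8,"delta_pos":[0,28,0],"twist":0},{"gripper":8,"delta_pos":[0,38,0],"twist":0},{"gripper":8,"delta_pos":[0,45,0],"twist":0}]' >/dev/null; python3 f.py
python3 -m pendant '[{"gripper":8,"delta_pos":[0,6,0],"twist":0},{"gripper":8,"delta_pos":[0,13,0],"twist":0},{"gripper":8,"delta_pos":[0,20,0],"twist":0},{"gripper":8,"delta_pos":[0,25,0],"twist":0},{"gripper":8,"delta_pos":[0,25,0],"twist":0}]' >/dev/null; python3 f.py
```

```text
t18.37 [527.14  26.93 114.58] F [ 0.8 -4.1 -2.7] M [-0.791 -0.001 -0.178] yaw 1.312 w12.2
t18.78 [534.05  52.64 114.56] F [ 1.9  2.7 -4.6] M [ 0.164 -0.28  -0.218] yaw 1.314 w11.9
```

```bash
for i in 1 2; do python3 -m pendant '[{"gripper":8,"delta_pos":[0,0.7,0],"twist":0},{"gripper":8,"delta_pos":[0,1.4,0],"twist":0},{"gripper":8,"delta_pos":[0,1.4,0],"twist":0}]' >/dev/null; python3 f.py; done
```

```text
t19.03 [534.4   53.93 114.56] F [ 1.9 -1.7 -3.6] M [-0.509 -0.145 -0.164] yaw 1.314 w12.1
t19.28 [534.51  54.4  114.56] F [ 0.3 -6.8 -1.2] M [-1.13   0.013 -0.162] yaw 1.313 w11.9
```

```bash
python3 -m pendant '[{"gripper":8,"delta_pos":[0,1,0],"twist":0},{"gripper":8,"delta_pos":[0,1.8,0],"twist":0},{"gripper":8,"delta_pos":[0,1.8,0],"twist":0}]' >/dev/null; python3 f.py
python3 -m pendant '[{"gripper":20,"delta_pos":[0,0,0],"twist":0},{"gripper":35,"delta_pos":[0,0,0],"twist":0},{"gripper":50,"delta_pos":[0,0,0],"twist":0},{"gripper":50,"delta_pos":[0,0,0],"twist":0},{"gripper":50,"delta_pos":[0,0,0],"twist":0}]' >/dev/null; python3 f.py
python3 -m pendant '[{"gripper":50,"delta_pos":[-15,0,0],"twist":0},{"gripper":50,"delta_pos":[-40,0,0],"twist":0},{"gripper":50,"delta_pos":[-70,0,0],"twist":0},{"gripper":50,"delta_pos":[-95,0,0],"twist":0},{"gripper":50,"delta_pos":[-110,0,0],"twist":0}]' >/dev/null
python3 -m pendant '[{"gripper":50,"delta_pos":[0,-20,-20],"twist":0},{"gripper":50,"delta_pos":[0,-45,-45],"twist":0},{"gripper":50,"delta_pos":[0,-70,-70],"twist":0},{"gripper":50,"delta_pos":[0,-90,-90],"twist":0},{"gripper":50,"delta_pos":[0,-90,-90],"twist":0}]' >/dev/null; python3 f.py
python3 - <<'E'
from h import *
t=robot.capture('top')[:,:,::-1];s=robot.capture('side')[:,:,::-1]
cv2.imwrite('pics/t5.png',t)
cv2.imwrite('pics/d5.png',np.hstack([cv2.resize(t[130:270,110:390],(560,280)),cv2.resize(s[100:240,190:310],(240,280))]))
E
```

```text
t19.53 [534.5   54.46 114.56] F [  0.1 -10.5  -1.2] M [-1.545  0.082 -0.205] yaw 1.311 w11.8
t19.95 [534.5   54.82 114.65] F [-0.7  0.6 -1.6] M [-0.027 -0.015 -0.031] yaw 1.312 w41.6
t20.78 [420.28  -9.59 226.71] F [-0.8  0.5 -0.3] M [0.086 0.024 0.002] yaw 1.311 w49.8
```

View pics/d5.png

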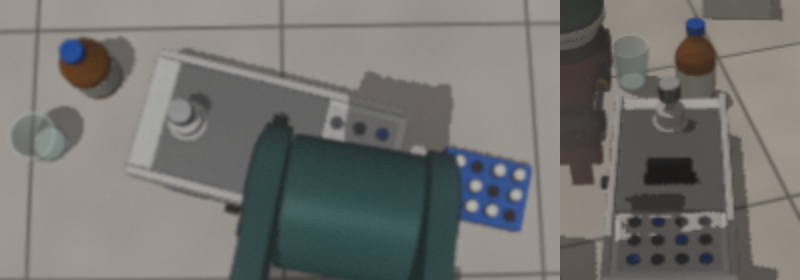

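The shield is at its firm end stop (85 mm of travel), the wells are uncovered, the knob is out, and the glassware and rack are in place. Handing in.

```bash
python3 -c "
from station import robot
print(robot.sign_off())"
```

```text
the job is handed in; nothing more can be done
None
```

The shield is fully open with the sample wells uncovered, and I handed the job in at about 21 s of the 72 s allowed.

- **Finding the way in:** with the knob pulled out lightly against its stop, I turned it about 1.4 rad anticlockwise. There it came out freely to 11.5 mm.
- **Screwing it home:** I turned it about 2.5 rad further, letting it rise to about 15.5 mm, until turning torque built up at the home stop (about 0.2 to 0.26 N·m). With the gripper lowered 1.5 mm, the pull fell from about 7.5 N to 1 N, so the thread was holding the screw. The knob was still out after I let go.
- **Opening the shield:** I gripped the bar and slid the shield 85 mm, until it would not move further at 10.5 N. Then I let go and backed the arm away.
- **Last checks:** the final pictures show the wells uncovered, the knob out and the bottle and beaker where they were. The rack looks unmoved in the top view, though the arm hides a corner of it.

One measurement disagreed: my camera estimates of the knob's top height ranged from 133 to 147 mm. I used 141 mm; the grasp and the first stop at about 3 mm of lift fitted it.

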